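# Fit the tensioner cover plate on a drive unit

### The job

Put the loose cover plate on top of the drive-unit casing: rest it on the four studs, slide it gently along them until you feel its holes drop over the studs and it lies flush on the casing, and do not force it. Then swing the turn-latch across the plate's edge so that it is held, and let go. Leave the bottle, the cog ring and the spanner alone.

Things in the scene. Friction and masses are not known exactly. Their poses are not given: they have to be found in the camera images.
- casing: Grey drive-unit casing, a box 230 x 200 x 60 mm (x, y, z) with a foot flange, bolted to the bench. Origin: centre of its underside, z up. Four upright steel studs, 8 mm thick, 10 mm tall, tops chamfered, stand on its flat top in a rectangle 84 mm apart along x, 60 mm along y. The dark slots under them are fixed and do not show where the studs are.
- seat (a point): Centre of the casing's top face, 60 mm above the casing's origin; axes as the casing's. The studs share one stiff slide: the centre of their rectangle lies at y = 0 here, but anywhere from -16 to +16 mm along x, different each time and not measured; pushing does not shift it.
- plate: Loose aluminium cover plate 160 x 100 x 5 mm (x, y, z), 0.25 to 0.45 kg, flat on the bench. Origin: centre of its underside, z up. Four through-holes, 11 mm in x by 14 mm in y, at x = +-42, y = +-30 mm. It fits with its x axis along the casing's, either way round. On the stud tops its underside is 10 mm above the casing; held loosely it falls home by its own weight.
- rib (a point): Top centre of the plate's upright grip rib, 45 mm above the plate's underside; axes as the plate's. The rib is solid, 12 mm thick in x, 36 mm long in y, and rises 40 mm from the plate's upper face at its centre. Sliding the plate on the stud tops takes about 2 to 6 N; a plate that has dropped is stopped by the studs after 1 to 3 mm.
- latch (a joint): Turn-latch near the casing's +y edge, a flat steel bar on an upright pivot; it stays where left (about 1 N at the pin turns it). 0 rad: points along the casing's +x, clear of the plate; grows clockwise seen from above; 1.57: points to the casing's -y, across the plate's edge; stop at 1.65. Starts at 0 to 0.4.
- latch_pivot (a point): The latch's pivot axis at the bar's underside, at x = 0, y = +82 mm on the casing, 7 mm above its top face; turns with the latch. The bar reaches 50 mm beyond the pivot, is 14 mm wide and lies 7 to 13 mm above the casing's top: it passes over a seated plate and strikes one that is not down.
- latch_pin (a point): Top centre of the upright round steel pin on the latch bar, 10 mm thick and 30 mm tall, 42 mm from the pivot axis; its top is 43 mm above the casing's top face. Pinch or push it to turn the latch.
- oil: Bystander: white bottle, 52 mm across, 150 mm tall, origin under its centre.
- cog: Bystander: dark steel ring lying flat, 90 mm outside, 44 mm inside, 12 mm thick, origin under its centre.
- spanner: Bystander: steel spanner lying flat on the bench to the robot's right.
Not all that is in view belongs to the job. Several things look just like the plate: the one meant starts farthest to the robot's left.

How it is judged (in metres and radians):
On the way, in this order (a step that is already met when the one before it is completed fails the run):
1. the plate lies flush on the casing, its holes over the studs (z of plate in the frame of seat between -0.002 and 0.0025 m and horizontal distance between plate and seat below 0.024 m and angle between plate's own z axis and vertical below 0.04 rad and angle between the x axis of plate and the x axis of casing, either way round below 0.12 rad), for 0.2 s.
2. the latch is swung across the plate's edge (value of joint latch above 1.2 rad), for 0.2 s.
At the end, for the whole second after the job is handed in: The plate is at rest flat on the casing's top face (underside within 2.5 mm of it, tilt under 0.04 rad), its holes over the studs (centre within 24 mm of the seat point, x axes within 0.12 rad), and the latch is turned across its edge to more than 1.2 rad (all of step 1 and value of joint latch above 1.2 rad and linear speed of plate below 0.02 m/s); the robot touches nothing.
It fails at once if the plate is forced: it presses on the casing, its studs or its latch with more than 30 N (contact force between plate and casing above 30 N).
It fails at once if the bottle is disturbed (moved over 30 mm) (distance of oil from where it was at the start of the episode above 0.03 m).
It fails at once if the cog ring is disturbed (moved over 30 mm) (distance of cog from where it was at the start of the episode above 0.03 m).
It fails at once if the spanner is disturbed (moved over 30 mm) (distance of spanner from where it was at the start of the episode above 0.03 m).
It also fails if it takes over 64 s, if anything falls off the work surface, if the arm or the gripper's body presses on something with over 40 N, if the wrist force passes 120 N, or if a joint passes its speed limit or range.

### The arm

A 6-joint arm with a two-finger parallel gripper is mounted at the origin on the work surface. World frame = base frame: x ahead of the robot, y to its left, z up, the work surface at z = 0. Lengths are in mm, angles in rad, forces in N, time in s.
With the tool pointing down it reaches from about 400 to 925 mm from the base axis. Payload 12.5 kg.
Tool frame: the origin (TCP) lies at the very end of the fingers, on their centre line; the grasp point (between the pads) lies 19 mm behind it (env.grip_point_offset is the distance from the TCP to the grasp point, in mm); z points along the fingers, y is the direction in which the jaws open and shut (so a half turn about z gives the same grasp; the last joint's range is limited). The gripper opens to 95 mm and grips with 3 to 60 N. Pads are 20 mm wide; open, the fingers measure 119 mm over their backs; the gripper's body (75 mm by 180 mm) begins 59 mm behind the grasp point.
Start: joints at [-1.454, 0.491, 1.559, -0, 1.092, -0.106], TCP at [138.123, -609.565, 214.661] pointing down, gripper open.
Joint ranges: [-3.1, 3.1], [-0.84, 2.19], [0.05, 2.79], [-1.13, 4.28], [0.06, 2.93], [-2.69, 2.69]. Speed limits (rad/s): [2.22, 2.22, 2.79, 3.14, 3.14, 3.14].

### API

Orientations are given as [roll, pitch, yaw] about the fixed x, y, z axes, in that order (R = Rz(yaw) Ry(pitch) Rx(roll)).
In Python, from cell import env gives the robot as it stands.
- The arm moves only by the tool drive_tool, never from a script. Its argument "commands" is a list of rows, each an object of numbers: "dx", "dy", "dz": the shift along the world's x, y, z in mm; "yaw": the turn about the world's z in degrees. In form: [{"dx": .., "dy": .., "dz": .., "yaw": ..}, ...]. A call has 1 to 5 rows; each row shifts and turns the commanded pose from where the row before left it; what a row does not reach is not made up. A row lasts 1/12 s, in which the tool goes at most 41.7 mm and 7.16 degrees, less where a joint would pass 70% of its speed; a pose out of reach is approached as far as the arm can. A call with a gripper value outside its range is refused whole. "grip" is the opening, from 0 (shut) to 1 (fully open), set as the call begins (left out, the last holds). The fingers move at their own pace and stop on an object; the grip force is fixed at half the most. Time passes only in rows, so rows that do not move let the fingers close. It gives the time, the measured TCP pose, the force and the opening at its end, in the units of the state.
- env.state(): the state, without advancing time (a new reading comes with each control period).
- env.read_camera(name): name is "scene" or "side" or "wrist"; returns the picture (420x560x3 uint8, red, green, blue); there is no depth.
- env.calibration(name): a dict with "intrinsics" (3x3 intrinsics, pixels), "rvec" (rotation vector, rad) and "tvec" (3), from world to camera coordinates, as OpenCV has them. Camera axes: x right, y down, z forward; pixel columns grow to the right and rows downward; lengths in mm; the calibration is good to about 2 mm. The wrist camera is an equidistant fisheye: a pixel r from the principal point sees the ray r / f radians off the axis. A picture is of the moment at which its call begins: read the wrist's pose just before it. calibration takes no time and is no camera call; for the wrist camera it gives the pose at the moment of the call.
- env.job_done(): hands the job in, once; it reports no verdict.
Trained networks look in the newest picture that a camera, given by its name, has taken for a name from the list of things; names that differ only in an ending like _2 or _b are one class to them, and where a whole thing is asked for, a point or a joint stands for the part that bears it (a point fixed in the world has none). Each returns a list of dicts, best first, with "conf" (0 to 1); they miss things now and then, are a little off and sometimes report something else, mostly with a low value. They report only what shows in the picture. A call takes as long as a camera call. They do not tell look-alikes from the thing itself.
- env.trace(query, camera): "pixels" (420x560 bool, what is visible of it) and "pixel" ([column, row] in pixels, amid what is visible of it).
- env.place_of(query, camera): "pixel" ([column, row] in pixels: a listed point, or the origin of a listed thing).
The state is a dict: "t": time; "joints": joint angles; "qvel": joint speeds; "tau": joint torques, N m; "eef_pos": TCP position; "tcp_rot": TCP orientation; "ft_force": force on the tool from outside, world axes, zero at the start; "moment": the same for the moment, N m; "opening": opening from 0.0 (shut) to 1.0 (fully open).
Only numpy, scipy, OpenCV 4.12 (cv2) and the standard library are available. Lean on these libraries where they do the work, as an engineer would, in place of code of your own. Each camera call takes 0.05 s, during which the arm holds its last target.

## Working session

There is one attempt and no reset: what is moved stays moved. The work goes in short steps, Python scripts to look and compute and a tool call to move; the robot and the scene stay as the last step left them, time stands still between calls to the robot, and variables do not carry over. Pictures are saved under pics/ and viewed, and the job is handed in when it is done.

Besides the shell and the picture viewer there is one more tool, called after "Call:" as name(argument=value, ...) on one line, values as JSON. drive_tool: Moves the arm, as the interface text tells. Its arguments: {"type":"object","properties":{"commands":{"type":"array"},"grip":{"type":"number"}},"required":["commands"]}

```bash
ls; mkdir -p pics; cat > h.py <<'E'
import numpy as np,cv2
from cell import env
def snap(n,f):
    p=env.read_camera(n); cv2.imwrite('pics/'+f,p[:,:,::-1]); return p
def ray(n,uv,c=None):
    c=c or env.calibration(n); K=np.array(c['intrinsics'],float).reshape(3,3)
    R=cv2.Rodrigues(np.array(c['rvec'],float))[0]; t=np.array(c['tvec'],float).ravel()
    x=(uv[0]-K[0,2])/K[0,0]; y=(uv[1]-K[1,2])/K[1,1]
    if n=='wrist':
        r=np.hypot(x,y); d=np.array([x/r*np.sin(r),y/r*np.sin(r),np.cos(r)]) if r>1e-9 else np.array([0,0,1.])
    else: d=np.array([x,y,1.])
    return -R.T@t, R.T@d
def at(n,uv,z,c=None):
    o,d=ray(n,uv,c); return o+d*(z-o[2])/d[2]
E
python3 - <<'E'
from h import *
np.set_printoptions(precision=1,suppress=True)
for n in ('scene','side','wrist'):
    snap(n,n+'0.png'); o,d=ray(n,(280,210)); print(n,o,d)
print(env.state())
print(env.grip_point_offset)
for n in ('scene','side'):
  for q in ('casing','plate','rib','latch_pin','latch_pivot','seat'):
    print(n,q,[(np.round(r['pixel']),round(r['conf'],2)) for r in env.place_of(q,n)])
E
```

```text
pics
scene [1163.8 -260.7 1023.7] [-0.5  0.3 -0.8]
side [ 240.  1187.3  857.5] [ 0.2 -0.8 -0.5]
wrist [ 211.3 -592.5  383.8] [-0.3 -0.1 -1. ]
{'t': 0.15, 'joints': array([-1.5,  0.5,  1.6,  0. ,  1.1, -0.1]), 'qvel': array([ 0., -0., -0.,  0., -0.,  0.]), 'tau': array([  0. , -61.3, -25.8,   0.1,   0. ,  -0. ]), 'eef_pos': array([ 138.1, -609.4,  214.2]), 'tcp_rot': array([-3.1, -0. ,  0.2]), 'ft_force': array([-0.5,  0. ,  0.2]), 'moment': array([ 0. , -0. ,  0.1]), 'opening': 1.0005231648583206}
18.8
scene casing [(array([325., 210.]), 0.93)]
scene plate [(array([215., 254.]), 0.78), (array([178., 316.]), 0.65), (array([166., 207.]), 0.55)]
scene rib [(array([159., 195.]), 0.67), (array([176., 313.]), 0.62), (array([216., 249.]), 0.59)]
scene latch_pin [(array([351., 195.]), 0.66)]
scene latch_pivot [(array([343., 190.]), 0.55), (array([323., 201.]), 0.22)]
scene seat [(array([296., 301.]), 0.64), (array([322., 200.]), 0.55)]
side casing [(array([262., 271.]), 0.86), (array([262., 350.]), 0.52)]
side plate [(array([288., 209.]), 0.96), (array([261., 180.]), 0.88), (array([363., 203.]), 0.75)]
side rib [(array([284., 198.]), 0.75), (array([254., 171.]), 0.69), (array([361., 193.]), 0.59), (array([208., 220.]), 0.32)]
side latch_pin [(array([236., 255.]), 0.53)]
side latch_pivot [(array([248., 272.]), 0.65), (array([285., 209.]), 0.15)]
side seat [(array([264., 255.]), 0.66), (array([238., 255.]), 0.49)]
```

View pics/scene0.png

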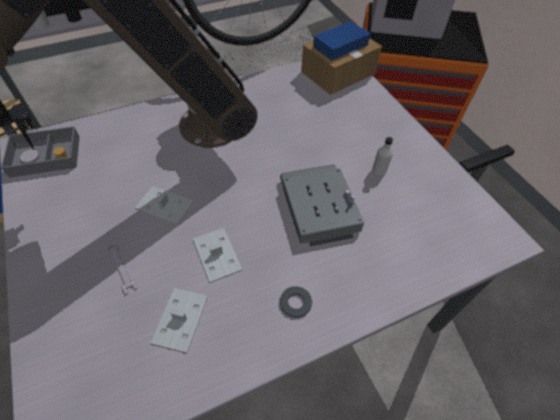

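View pics/side0.png

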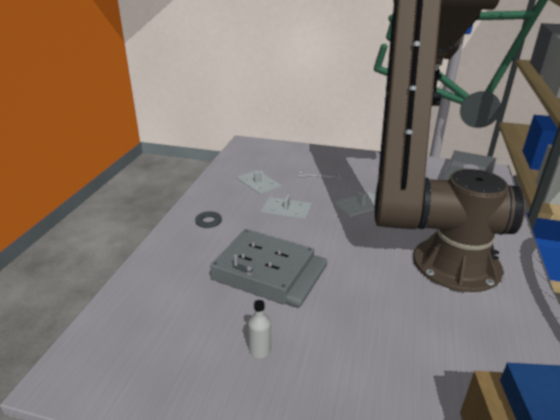

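```bash
python3 - <<'E'
from h import *
np.set_printoptions(precision=1,suppress=True)
for n,ps in (('scene',[(215,254),(178,316),(166,207)]),('side',[(288,209),(261,180),(363,203)])):
  for p in ps: print(n,p,at(n,p,0))
for n,ps in (('scene',[(216,249),(176,313),(159,195)]),('side',[(284,198),(254,171),(361,193)])):
  for p in ps: print('rib',n,p,at(n,p,45))
print(at('scene',(325,210),0),at('side',(262,271),0),'pin',at('scene',(351,195),103),at('side',(236,255),103),'piv',at('scene',(343,190),67),at('side',(248,272),67),'seat',at('scene',(322,200),60),at('side',(264,255),60))
E
```

```text
scene (215, 254) [ 555.1 -175.8    0. ]
scene (178, 316) [ 697.7 -330.6    0. ]
scene (166, 207) [ 322.7 -264.2   -0. ]
side (288, 209) [ 548.8 -167.9    0. ]
side (261, 180) [ 700.7 -348.9    0. ]
side (363, 203) [ 299.8 -279.4    0. ]
rib scene (216, 249) [ 567.3 -171.5   45. ]
rib scene (176, 313) [ 708.2 -330.1   45. ]
rib scene (159, 195) [ 303.7 -272.    45. ]
rib side (284, 198) [ 562.9 -163.3   45. ]
rib side (254, 171) [ 722.9 -331.    45. ]
rib side (361, 193) [ 310.5 -269.5   45. ]
[544.4 206.3   0. ] [541.2 182.9   0. ] pin [588.9 258.6 103. ] [590.2 258.1 103. ] piv [538.5 266.1  67. ] [552.2 275.3  67. ] seat [542.5 189.1  60. ] [534.4 184.2  60. ]
```

```bash
python3 - <<'E'
from h import *
s=cv2.imread('pics/scene0.png'); d=cv2.imread('pics/side0.png')
a=cv2.resize(s[180:370,120:380],None,fx=3,fy=3,interpolation=cv2.INTER_CUBIC)
cv2.imwrite('pics/c1.png',a); 
cv2.imwrite('pics/c2.png',cv2.resize(d[160:310,200:400],None,fx=4,fy=4,interpolation=cv2.INTER_CUBIC))
print(env.state()['tcp_rot'],env.calibration('wrist'))
E
```

```text
[3.14142916e+00 2.28075795e-05 2.22713014e-01] {'intrinsics': array([[325.1922621 ,   0.        , 280.25785213],
       [  0.        , 325.1922621 , 208.43461842],
       [  0.        ,   0.        ,   1.        ]]), 'rvec': array([-2.28192691,  1.82293475,  0.24608743]), 'tvec': array([-624.82447276,  -29.63447485,  389.96374508])}
```

View pics/c1.png

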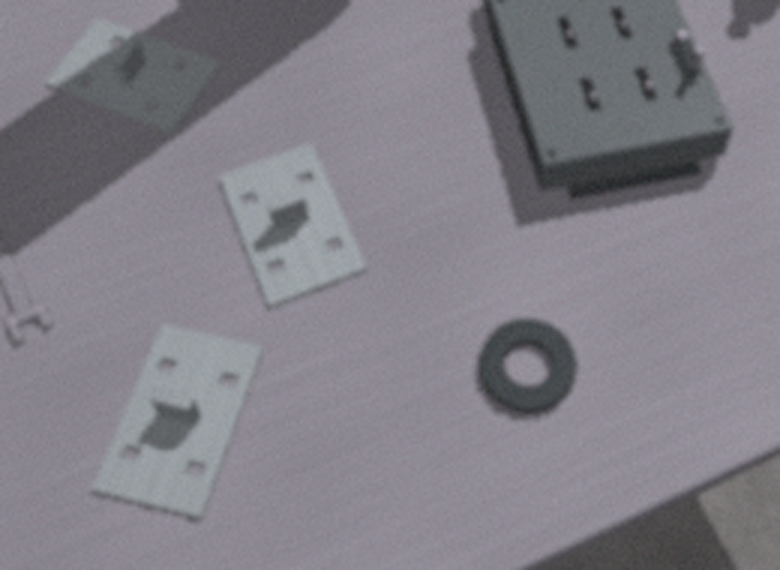

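View pics/c2.png

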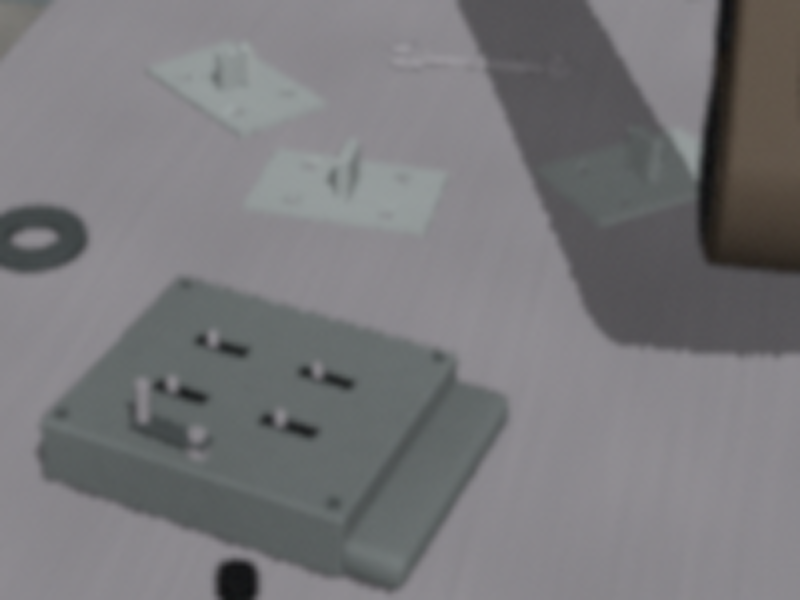

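View pics/wrist0.png

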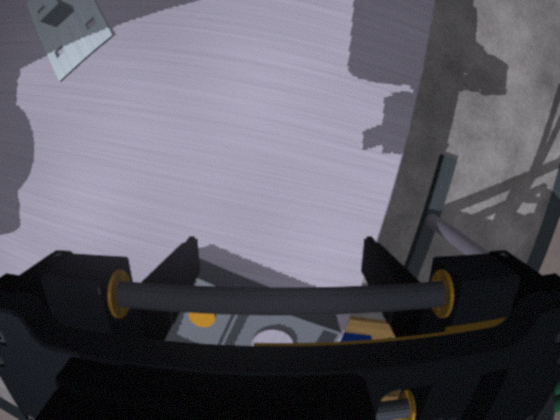

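```bash
python3 - <<'E'
from h import *
np.set_printoptions(precision=2,suppress=True)
sc=lambda u,v:(120+u/3,180+v/3); sd=lambda u,v:(200+u/4,160+v/4)
P=[at('scene',sc(*p),5)[:2] for p in [(218,178),(314,146),(367,268),(270,306)]]
Q=[at('side',sd(*p),5)[:2] for p in [(447,172),(424,235),(243,207),(276,148)]]
C=[at('scene',sc(*p),60)[:2] for p in [(730,130),(545,163)]]
D=[at('side',sd(*p),60)[:2] for p in [(190,279),(456,355),(345,510),(43,425)]]
for n,X in zip('PQCD',(P,Q,C,D)):
  X=np.array(X);print(n,X.tolist(),'c',X.mean(0))
  for i in range(len(X)):
    e=X[(i+1)%len(X)]-X[i];print(np.linalg.norm(e),np.degrees(np.arctan2(e[1],e[0])))
S=[at('side',sd(*p),70) for p in [(213,336),(316,369),(172,381),(280,415)]]; print('studs side',S)
S=[at('scene',sc(*p),70) for p in [(574,42),(628,32),(594,103),(651,94)]]; print('studs scene',S)
E
```

```text
P [[481.2524221150866, -221.86505336236473], [483.9567130017108, -118.79275140323216], [639.2466406949071, -120.28585841635405], [639.4049595636127, -219.30665428140935]] c [ 560.97 -170.06]
103.10777187173663 88.49708492972142
155.2971056121484 -0.5508798630670731
99.02092242861174 -89.90839302809609
158.17322942667917 -179.07321951670866
Q [[475.143510708352, -222.0733424412208], [473.89865405161663, -115.3859210002563], [633.3702531334831, -117.26485079893746], [633.0603291432102, -222.23216301961156]] c [ 553.87 -169.24]
106.69468384984226 90.66851175989868
159.48266768183908 -0.6750403641103467
104.96776975677928 -90.169169664689
157.9168982995933 179.94237633544205
C [[671.3402413057057, 260.6627433538964], [631.2364492221262, 73.42981654826508]] c [651.29 167.05]
191.47971960415515 -102.08962240622425
191.47971960415515 77.91037759377575
D [[617.623193911377, 76.5924056358383], [404.6103185325882, 117.69009181126535], [441.69979011517626, 300.10741337863294], [659.9476674439595, 271.0468336340582]] c [530.97 191.36]
216.9412475443831 169.0798045077753
186.14969274776686 78.50716394421767
220.17414301777222 -7.584548051809581
199.00725018934654 -102.2793390436834
studs side [array([574.78, 155.24,  70.  ]), array([493.79, 173.4 ,  70.  ]), array([586.49, 213.4 ,  70.  ]), array([504.34, 229.7 ,  70.  ])]
studs scene [array([514.29, 165.05,  70.  ]), array([525.31, 223.41,  70.  ]), array([592.49, 147.23,  70.  ]), array([605.96, 205.41,  70.  ])]
```

Call:
drive_tool(commands=[{"dx": 28,"dy": 24,"dz": 4,"yaw": 5.15},{"dx": 28,"dy": 24,"dz": 4,"yaw": 5.15},{"dx": 28,"dy": 24,"dz": 4,"yaw": 5.15},{"dx": 28,"dy": 24,"dz": 4,"yaw": 5.15},{"dx": 28,"dy": 24,"dz": 4,"yaw": 5.15}])

```text
t: 1.17
eef_pos: [279.1, -488.3, 234.9]
tcp_rot: [3.141, -0.0, 0.676]
ft_force: [0.5, -0.2, -0.8]
opening: 0.998
```

Call:
drive_tool(commands=[{"dx": 28,"dy": 24,"dz": 4,"yaw": 5.15},{"dx": 28,"dy": 24,"dz": 4,"yaw": 5.15},{"dx": 28,"dy": 24,"dz": 4,"yaw": 5.15},{"dx": 28,"dy": 24,"dz": 4,"yaw": 5.15},{"dx": 28,"dy": 24,"dz": 4,"yaw": 5.15}])

```text
t: 1.58
eef_pos: [419.3, -368.2, 255.1]
tcp_rot: [3.141, 0.0, 1.126]
ft_force: [-0.1, -0.4, 0.0]
opening: 1.003
```

Call:
drive_tool(commands=[{"dx": 28,"dy": 24,"dz": 4,"yaw": 5.15},{"dx": 28,"dy": 24,"dz": 4,"yaw": 5.15},{"dx": 28,"dy": 24,"dz": 4,"yaw": 5.15},{"dx": 28,"dy": 24,"dz": 4,"yaw": 5.15},{"dx": 28,"dy": 24,"dz": 4,"yaw": 5.15}])

```text
t: 2.0
eef_pos: [559.3, -248.0, 275.0]
tcp_rot: [3.141, 0.0, 1.576]
ft_force: [-0.1, 0.3, -0.2]
opening: 0.995
```

Call:
drive_tool(commands=[{"dx": 0},{"dx": 0},{"dx": 0}])

```text
invalid input
```

```bash
python3 - <<'E'
from h import *
np.set_printoptions(precision=2,suppress=True)
s=env.state();print(s['eef_pos'],np.degrees(s['tcp_rot']),s['ft_force'],s['joints'])
import pickle;pickle.dump(env.calibration('wrist'),open('w1.pkl','wb'))
snap('wrist','w1.png')
for q in('plate','rib'):
  for r in env.place_of(q,'wrist'): print(q,r['conf'],r['pixel'],at('wrist',r['pixel'],0 if q=='plate' else 45))
s=env.state();print(s['eef_pos'])
E
```

```text
[ 559.32 -248.04  275.03] [179.98   0.01  90.27] [-0.07  0.3  -0.18] [-0.53  0.42  1.51  0.    1.21 -0.53]
plate 0.87 [277.8, 117.1] [ 557.86 -166.04    0.  ]
plate 0.81 [379.3, 229.7] [ 710.47 -325.71   -0.  ]
plate 0.63 [116.6, 187.6] [ 312.63 -262.83    0.  ]
rib 0.81 [103.7, 193.2] [ 313.33 -261.71   45.  ]
rib 0.65 [384.5, 239.8] [ 701.99 -326.51   45.  ]
rib 0.64 [279.7, 116.6] [ 558.81 -167.39   45.  ]
[ 559.54 -247.78  274.57]
```

View pics/w1.png

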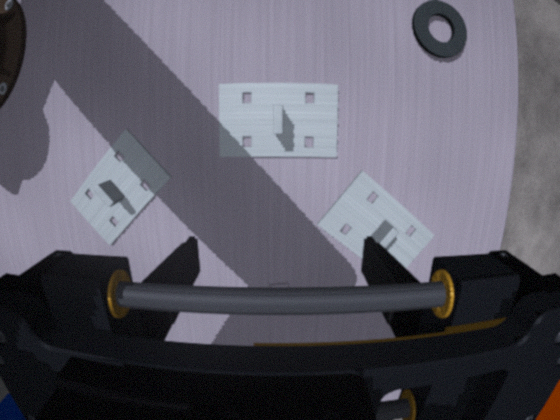

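```bash
python3 - <<'E'
from h import *
import pickle
np.set_printoptions(precision=2,suppress=True)
c=pickle.load(open('w1.pkl','rb'))
im=cv2.imread('pics/w1.png')
g=cv2.cvtColor(im,cv2.COLOR_BGR2GRAY)
for name,ps in(('corners',[(219.5,84),(337.5,84),(338,157.5),(219,155.5)]),('holes',[(247,97.5),(310,97.5),(309,142),(247,141.5)])):
  X=np.array([at('wrist',p,5,c)[:2] for p in ps]);print(name,X.tolist(),X.mean(0))
  for i in range(4):
    e=X[(i+1)%4]-X[i];print(np.linalg.norm(e),np.degrees(np.arctan2(e[1],e[0])))
cv2.imwrite('pics/w1c.png',cv2.resize(im[70:170,200:360],None,fx=5,fy=5,interpolation=cv2.INTER_CUBIC))
E
```

```text
corners [[477.40717570219323, -121.33123352101498], [635.7364102895363, -120.79145367554655], [638.5073088007206, -221.55118497153614], [475.57586396167693, -219.4736951374823]] [ 556.81 -170.79]
158.3301546999038 0.19533339672267414
100.79782403107376 -88.42475972158047
162.9446890246777 179.26947834104072
98.15954601988905 88.93100033801895
holes [[514.7245160413552, -140.99606346528176], [598.7130371892168, -140.69549297505438], [598.1301625208919, -201.12593849420597], [514.4818000783504, -200.7680341938416]] [ 556.51 -170.9 ]
83.98905897332342 0.20504405580966942
60.43325647788743 -90.55262248350955
83.64912811743471 179.7548513784895
59.772463524724415 89.76734038220093
```

View pics/w1c.png

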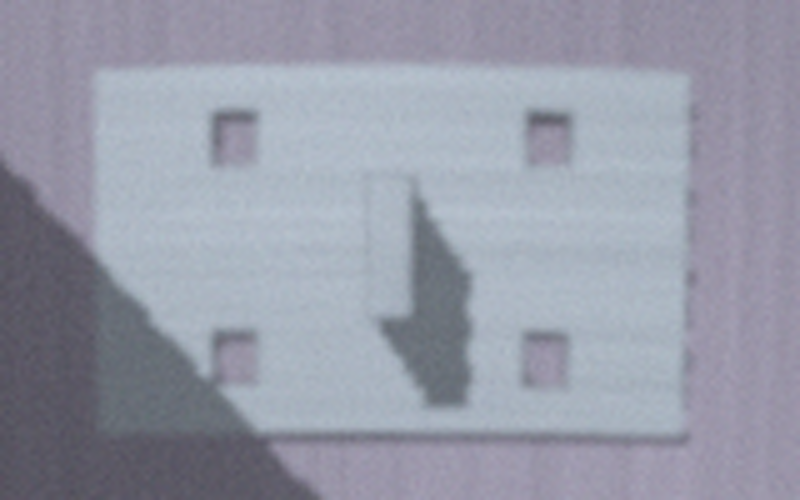

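Call:
drive_tool(commands=[{"dx": -1.5,"dy": 38.5,"dz": -20,"yaw": 0},{"dx": -1.5,"dy": 38.5,"dz": -20,"yaw": 0},{"dx": 0,"dy": 0,"dz": -40,"yaw": 0},{"dx": 0,"dy": 0,"dz": -40,"yaw": 0},{"dx": 0,"dy": 0,"dz": -40,"yaw": 0}], grip=1.0)

```text
t: 2.57
eef_pos: [554.6, -175.9, 115.4]
tcp_rot: [3.14, 0.001, 1.57]
ft_force: [0.9, 0.0, -1.3]
opening: 1.0
```

Call:
drive_tool(commands=[{"dx": 0,"dy": 0,"dz": -40,"yaw": 0},{"dx": 0,"dy": 0,"dz": -30,"yaw": 0},{"dx": 0,"dy": 0,"dz": -20,"yaw": 0},{"dx": 0,"dy": 0,"dz": -10,"yaw": 0},{"dx": 0,"dy": 0,"dz": 0,"yaw": 0}])

```text
t: 2.98
eef_pos: [554.0, -176.1, 14.5]
tcp_rot: [-3.139, -0.001, 1.569]
ft_force: [0.2, -1.0, -0.3]
opening: 1.002
```

```bash
python3 - <<'E'
from h import *
np.set_printoptions(precision=2,suppress=True)
s=env.state();print(s['eef_pos'],np.degrees(s['tcp_rot']),s['ft_force'])
snap('wrist','w2.png')
E
```

```text
[ 553.96 -176.05   14.49] [-179.83   -0.08   89.92] [ 0.19 -1.04 -0.3 ]
```

View pics/w2.png

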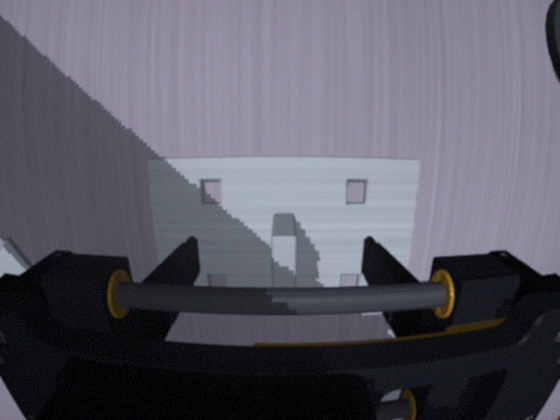

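Call:
drive_tool(commands=[{"dx": 2.5,"dy": 5,"dz": -1,"yaw": 0.3},{"dx": 0,"dy": 0,"dz": 0,"yaw": 0},{"dx": 0,"dy": 0,"dz": 0,"yaw": 0}])

```text
t: 3.28
eef_pos: [558.4, -170.6, 16.7]
tcp_rot: [3.139, 0.001, 1.577]
ft_force: [-0.7, -0.0, 0.1]
opening: 0.996
```

Call:
drive_tool(commands=[{"dx": 0,"dy": 0,"dz": 0,"yaw": 0},{"dx": 0,"dy": 0,"dz": 0,"yaw": 0},{"dx": 0,"dy": 0,"dz": 0,"yaw": 0},{"dx": 0,"dy": 0,"dz": 0,"yaw": 0},{"dx": 0,"dy": 0,"dz": 0,"yaw": 0}], grip=0)

```text
t: 3.7
eef_pos: [557.7, -170.7, 15.3]
tcp_rot: [3.141, 0.0, 1.576]
ft_force: [0.2, 0.6, 0.4]
opening: 0.703
```

Call:
drive_tool(commands=[{"dx": 0,"dy": 0,"dz": 0,"yaw": 0},{"dx": 0,"dy": 0,"dz": 0,"yaw": 0},{"dx": 0,"dy": 0,"dz": 0,"yaw": 0},{"dx": 0,"dy": 0,"dz": 0,"yaw": 0},{"dx": 0,"dy": 0,"dz": 0,"yaw": 0}])

```text
t: 4.12
eef_pos: [557.7, -170.7, 15.2]
tcp_rot: [3.142, 0.0, 1.576]
ft_force: [-0.0, -0.2, 0.1]
opening: 0.358
```

Call:
drive_tool(commands=[{"dx": 0,"dy": 0,"dz": 0,"yaw": 0},{"dx": 0,"dy": 0,"dz": 0,"yaw": 0},{"dx": 0,"dy": 0,"dz": 0,"yaw": 0},{"dx": 0,"dy": 0,"dz": 0,"yaw": 0},{"dx": 0,"dy": 0,"dz": 0,"yaw": 0}])

```text
t: 4.53
eef_pos: [557.5, -170.6, 15.3]
tcp_rot: [-3.141, -0.0, 1.576]
ft_force: [-3.1, 0.5, 1.8]
opening: 0.128
```

Call:
drive_tool(commands=[{"dx": 0,"dy": 0,"dz": 2,"yaw": 0},{"dx": 0,"dy": 0,"dz": 10,"yaw": 0},{"dx": 0,"dy": 0,"dz": 20,"yaw": 0},{"dx": 0,"dy": 0,"dz": 40,"yaw": 0},{"dx": 0,"dy": 0,"dz": 40,"yaw": 0}])

```text
t: 4.95
eef_pos: [557.1, -170.3, 128.2]
tcp_rot: [-3.139, -0.001, 1.576]
ft_force: [1.2, -0.9, -2.5]
opening: 0.125
```

Call:
drive_tool(commands=[{"dx": 0,"dy": 30,"dz": 30,"yaw": 0},{"dx": 0,"dy": 30,"dz": 25,"yaw": 0},{"dx": 0,"dy": 20,"dz": 0,"yaw": 0},{"dx": 0,"dy": 0,"dz": 0,"yaw": 0},{"dx": 0,"dy": 0,"dz": 0,"yaw": 0}])

```text
t: 5.37
eef_pos: [557.6, -90.3, 182.5]
tcp_rot: [3.141, 0.0, 1.578]
ft_force: [0.2, -0.8, -3.4]
opening: 0.123
```

```bash
python3 - <<'E'
from h import *
import pickle
np.set_printoptions(precision=2,suppress=True)
s=env.state();print(s['t'],s['eef_pos'],np.degrees(s['tcp_rot']),s['ft_force'],s['opening'])
pickle.dump(env.calibration('wrist'),open('w3.pkl','wb'))
snap('wrist','w3.png')
E
```

```text
5.3667 [557.65 -90.34 182.54] [179.95   0.02  90.42] [ 0.23 -0.78 -3.43] 0.12251885092538906
```

View pics/w3.png

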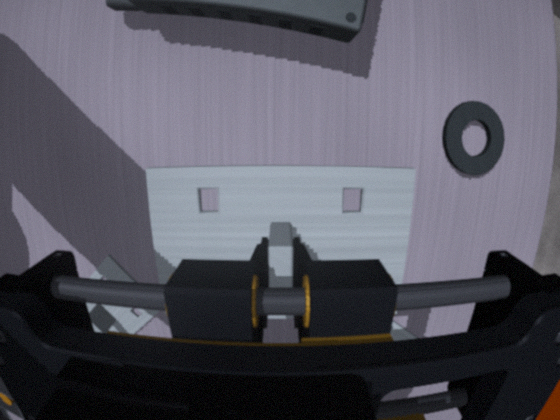

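Call:
drive_tool(commands=[{"dx": -4,"dy": 24,"dz": 12,"yaw": -2.4},{"dx": -4,"dy": 24,"dz": 12,"yaw": -2.4},{"dx": -4,"dy": 24,"dz": 12,"yaw": -2.4},{"dx": -4,"dy": 24,"dz": 12,"yaw": -2.4},{"dx": -4,"dy": 24,"dz": 12,"yaw": -2.4}])

```text
t: 5.83
eef_pos: [537.4, 28.8, 241.7]
tcp_rot: [-3.14, 0.0, 1.363]
ft_force: [-0.3, 0.0, -3.5]
opening: 0.123
```

Call:
drive_tool(commands=[{"dx": 0,"dy": 0,"dz": 0,"yaw": 0},{"dx": 0,"dy": 0,"dz": 0,"yaw": 0},{"dx": 0,"dy": 0,"dz": 0,"yaw": 0}])

```text
t: 6.08
eef_pos: [537.8, 27.9, 241.1]
tcp_rot: [-3.141, 0.0, 1.367]
ft_force: [0.5, 0.5, -4.4]
opening: 0.125
```

```bash
python3 - <<'E'
from h import *
import pickle
np.set_printoptions(precision=2,suppress=True)
s=env.state();print(s['t'],s['eef_pos'],np.degrees(s['tcp_rot']),s['ft_force'],s['opening'])
pickle.dump((env.calibration('wrist'),s),open('w4.pkl','wb'))
im=snap('wrist','w4.png')[:,:,::-1]
for q,z in(('casing',0),('seat',60),('latch_pin',103),('latch_pivot',67)):
  for n in ('wrist',): 
    for r in env.place_of(q,n): print(q,r['conf'],r['pixel'],at(n,r['pixel'],z))
cv2.imwrite('pics/w4c.png',cv2.resize(im[0:170,80:400],None,fx=2.5,fy=2.5,interpolation=cv2.INTER_CUBIC))
E
```

```text
6.0833 [537.76  27.89 241.1 ] [-179.95    0.03   78.32] [ 0.51  0.45 -4.44] 0.1249535476789924
casing 0.58 [252.4, 56.2] [535.84 189.75   0.  ]
seat 0.98 [245.5, 46.1] [533.56 189.87  60.  ]
```

View pics/w4.png

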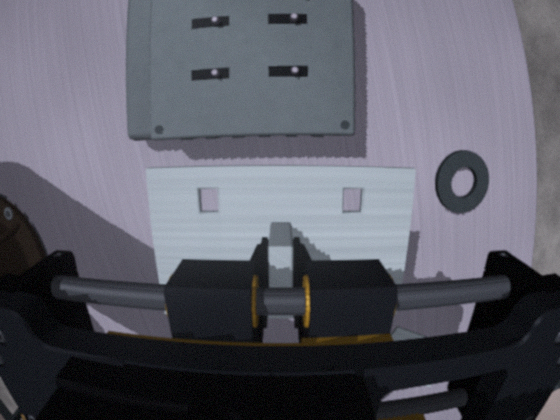

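View pics/w4c.png

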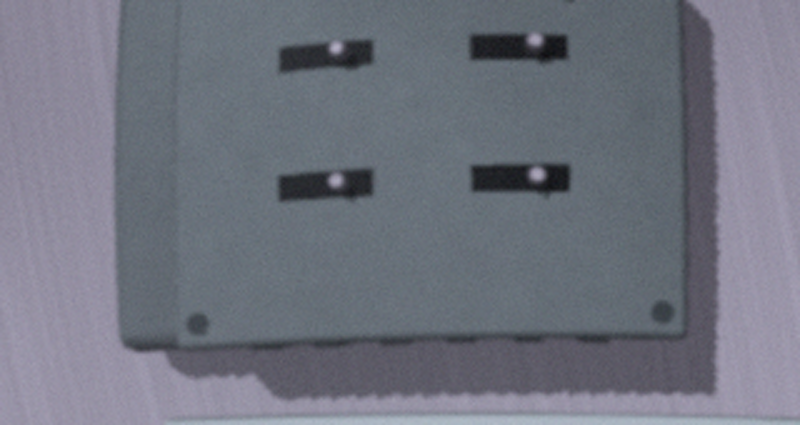

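```bash
python3 - <<'E'
from h import *
import pickle
np.set_printoptions(precision=2,suppress=True)
c,s=pickle.load(open('w4.pkl','rb'))
f=lambda p:(80+p[0]/2.5-.3,p[1]/2.5-.3)
S=np.array([at('wrist',f(p),70,c)[:2] for p in [(336,47),(535,40),(537,175),(336,181)]])
H=np.array([at('wrist',p,s['eef_pos'][2]-15.2+5,c)[:2] for p in [(208.5,199.5),(351.5,199.5)]])
E=np.array([at('wrist',p,s['eef_pos'][2]-15.2+5,c)[:2] for p in [(148,168),(414,168)]])
C=np.array([at('wrist',f(p),60,c)[:2] for p in [(177,345),(684,336),(198,324),(662,312)]])
for n,X in zip('SHEC',(S,H,E,C)):
  print(n,X.tolist(),X.mean(0))
  for i in range(len(X)):
    e=X[(i+1)%len(X)]-X[i];print(np.linalg.norm(e),np.degrees(np.arctan2(e[1],e[0])))
th=np.radians(s['tcp_rot'][2]) if 0 else s['tcp_rot'][2]-np.pi/2
R=np.array([[np.cos(th),-np.sin(th)],[np.sin(th),np.cos(th)]])
print('holes rel TCP in plate frame',(H-s['eef_pos'][:2])@R, (E-s['eef_pos'][:2])@R, np.degrees(th))
E
```

```text
S [[507.66178349312804, 227.06600401503025], [589.7917082634127, 210.55281469583068], [578.2606848237302, 151.53668347448965], [496.2178964412664, 167.81159204060165]] [542.98 189.24]
83.77356363593677 -11.368416501520489
60.13208998447543 -101.05560476110948
83.64144770629598 168.77984154569248
60.349381846801656 79.0689685178355
H [[503.50796490934067, 66.64229538465042], [584.5281563996381, 49.9110887946029]] [544.02  58.28]
82.72970870904423 -11.667943641752235
82.72970870904423 168.33205635824777
E [[471.75911530672454, 92.96736906087496], [625.3283502153823, 61.27144825817025]] [548.54  77.12]
156.80606272068005 -11.661808741781009
156.80606272068005 168.33819125821898
C [[406.52279569956966, 117.58842733315073], [628.0852602729559, 72.77429515295147], [418.96137456123336, 124.13650699615745], [620.3047679504351, 84.77142821761207]] [518.47  99.82]
226.04918082332748 -11.434611927887774
215.3389801698614 166.20091499887278
205.15548125438897 -11.062475121605429
216.2861232035451 171.272829372694
holes rel TCP in plate frame [[-41.39  31.01]
 [ 41.34  31.03]] [[-77.81  50.36]
 [ 79.    50.42]] -11.683162411306974
```

Call:
drive_tool(commands=[{"dx": 0,"dy": 33,"dz": 0,"yaw": 0.1},{"dx": 0,"dy": 40,"dz": -10,"yaw": 0.1},{"dx": 0,"dy": 40,"dz": -15,"yaw": 0.1},{"dx": 0,"dy": 33,"dz": -20,"yaw": 0.1},{"dx": 1,"dy": 15,"dz": -20,"yaw": 0}])

```text
t: 6.75
eef_pos: [538.6, 191.8, 176.4]
tcp_rot: [3.141, -0.001, 1.375]
ft_force: [-0.6, -0.1, -3.3]
opening: 0.123
```

Call:
drive_tool(commands=[{"dx": 0,"dy": 0,"dz": -30,"yaw": 0},{"dx": 0,"dy": 0,"dz": -25,"yaw": 0},{"dx": 0,"dy": 0,"dz": -10,"yaw": 0},{"dx": 0,"dy": 0,"dz": 0,"yaw": 0},{"dx": 0,"dy": 0,"dz": 0,"yaw": 0}])

```text
t: 7.17
eef_pos: [539.2, 188.5, 112.5]
tcp_rot: [-3.142, 0.0, 1.373]
ft_force: [0.3, 0.9, -2.2]
opening: 0.124
```

Call:
drive_tool(commands=[{"dx": 0,"dy": 0,"dz": 0,"yaw": 0},{"dx": 0,"dy": 0,"dz": 0,"yaw": 0},{"dx": 0,"dy": 0,"dz": 0,"yaw": 0}])

```text
t: 7.42
eef_pos: [539.3, 188.7, 113.4]
tcp_rot: [3.14, -0.001, 1.374]
ft_force: [1.1, -0.0, -3.2]
opening: 0.124
```

```bash
python3 - <<'E'
from h import *
np.set_printoptions(precision=2,suppress=True)
s=env.state();print(s['t'],s['eef_pos'],np.degrees(s['tcp_rot']),s['ft_force'],s['opening'])
im=snap('wrist','w5.png')
p=snap('side','s5.png')[:,:,::-1];q=snap('scene','sc5.png')[:,:,::-1]
a=cv2.resize(p[200:320,190:350],None,fx=4,fy=4,interpolation=cv2.INTER_CUBIC)
cv2.imwrite('pics/s5c.png',a)
E
```

```text
7.4167 [539.29 188.75 113.38] [179.88  -0.05  78.7 ] [ 1.07 -0.05 -3.17] 0.12419631542137027
```

View pics/w5.png

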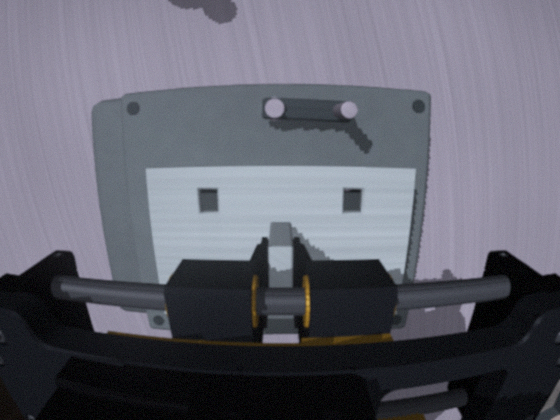

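View pics/s5c.png

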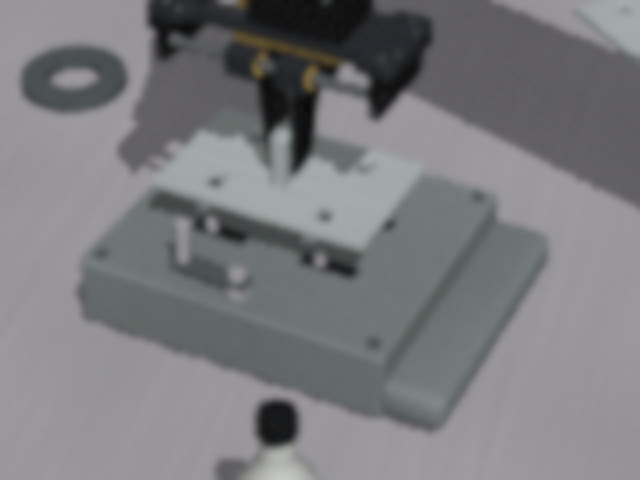

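Call:
drive_tool(commands=[{"dx": 0,"dy": 0,"dz": -12,"yaw": 0},{"dx": 0,"dy": 0,"dz": -9,"yaw": 0},{"dx": 0,"dy": 0,"dz": -3,"yaw": 0},{"dx": 0,"dy": 0,"dz": 0,"yaw": 0},{"dx": 0,"dy": 0,"dz": 0,"yaw": 0}])

```text
t: 7.98
eef_pos: [538.8, 188.8, 88.0]
tcp_rot: [-3.141, 0.0, 1.374]
ft_force: [-0.0, -0.3, -3.2]
opening: 0.125
```

Call:
drive_tool(commands=[{"dx": 0,"dy": 0,"dz": -1,"yaw": 0},{"dx": 0,"dy": 0,"dz": -0.7,"yaw": 0},{"dx": 0,"dy": 0,"dz": 0,"yaw": 0},{"dx": 0,"dy": 0,"dz": 0,"yaw": 0}])

```text
t: 8.32
eef_pos: [538.8, 188.8, 86.6]
tcp_rot: [3.141, -0.0, 1.374]
ft_force: [0.5, 0.5, -3.3]
opening: 0.13
```

Call:
drive_tool(commands=[{"dx": 0,"dy": 0,"dz": -0.7,"yaw": 0},{"dx": 0,"dy": 0,"dz": 0,"yaw": 0},{"dx": 0,"dy": 0,"dz": 0,"yaw": 0}])

```text
t: 8.57
eef_pos: [538.8, 188.8, 85.7]
tcp_rot: [3.141, -0.0, 1.374]
ft_force: [-0.9, -0.0, -3.2]
opening: 0.123
```

Call:
drive_tool(commands=[{"dx": 0,"dy": 0,"dz": -0.5,"yaw": 0},{"dx": 0,"dy": 0,"dz": 0,"yaw": 0},{"dx": 0,"dy": 0,"dz": 0,"yaw": 0}])

```text
t: 8.82
eef_pos: [538.8, 188.8, 85.2]
tcp_rot: [3.141, -0.0, 1.374]
ft_force: [-0.6, 0.4, -3.0]
opening: 0.125
```

Call:
drive_tool(commands=[{"dx": 0,"dy": 0,"dz": -0.5,"yaw": 0},{"dx": 0,"dy": 0,"dz": 0,"yaw": 0},{"dx": 0,"dy": 0,"dz": 0,"yaw": 0}])

```text
t: 9.07
eef_pos: [538.8, 188.9, 85.0]
tcp_rot: [3.141, -0.0, 1.374]
ft_force: [-0.0, -0.3, 2.2]
opening: 0.126
```

Call:
drive_tool(commands=[{"dx": 0,"dy": 0,"dz": -0.4,"yaw": 0},{"dx": 0,"dy": 0,"dz": 0,"yaw": 0},{"dx": 0,"dy": 0,"dz": 0,"yaw": 0}])

```text
t: 9.32
eef_pos: [538.8, 188.9, 84.7]
tcp_rot: [3.141, -0.0, 1.374]
ft_force: [-1.6, -0.2, 5.4]
opening: 0.124
```

Call:
drive_tool(commands=[{"dx": 0,"dy": 0,"dz": 0.3,"yaw": 0},{"dx": 0,"dy": 0,"dz": 0,"yaw": 0},{"dx": 0,"dy": 0,"dz": 0,"yaw": 0}], grip=0.145)

```text
t: 9.57
eef_pos: [538.8, 188.8, 84.6]
tcp_rot: [3.141, -0.0, 1.374]
ft_force: [-0.2, 0.2, 0.1]
opening: 0.143
```

Call:
drive_tool(commands=[{"dx": 0.98,"dy": -0.2,"dz": 0,"yaw": 0},{"dx": 0,"dy": 0,"dz": 0,"yaw": 0},{"dx": 0,"dy": 0,"dz": 0,"yaw": 0}])

```text
t: 9.82
eef_pos: [539.7, 188.6, 84.5]
tcp_rot: [-3.141, 0.0, 1.374]
ft_force: [-0.8, -0.6, 0.9]
opening: 0.144
```

Call:
drive_tool(commands=[{"dx": 0.98,"dy": -0.2,"dz": 0,"yaw": 0},{"dx": 0,"dy": 0,"dz": 0,"yaw": 0},{"dx": 0,"dy": 0,"dz": 0,"yaw": 0}])

```text
t: 10.07
eef_pos: [540.9, 188.4, 84.6]
tcp_rot: [3.141, -0.0, 1.374]
ft_force: [-0.1, -0.8, -0.4]
opening: 0.146
```

Call:
drive_tool(commands=[{"dx": 0.98,"dy": -0.2,"dz": 0,"yaw": 0},{"dx": 0,"dy": 0,"dz": 0,"yaw": 0},{"dx": 0,"dy": 0,"dz": 0,"yaw": 0}])

```text
t: 10.32
eef_pos: [541.8, 188.2, 84.6]
tcp_rot: [3.141, -0.0, 1.374]
ft_force: [0.4, -0.1, -0.1]
opening: 0.146
```

Call:
drive_tool(commands=[{"dx": 0.98,"dy": -0.2,"dz": 0,"yaw": 0},{"dx": 0,"dy": 0,"dz": 0,"yaw": 0},{"dx": 0,"dy": 0,"dz": 0,"yaw": 0}])

```text
t: 10.57
eef_pos: [542.7, 188.0, 84.6]
tcp_rot: [3.141, 0.0, 1.374]
ft_force: [0.6, -0.3, -0.0]
opening: 0.144
```

```bash
python3 - <<'E'
from h import *
np.set_printoptions(precision=2,suppress=True)
s=env.state();print(s['t'],s['eef_pos'],np.degrees(s['tcp_rot']),s['ft_force'],s['opening'])
im=snap('wrist','w6.png')
p=snap('side','s6.png')[:,:,::-1]
a=cv2.resize(p[200:320,190:350],None,fx=4,fy=4,interpolation=cv2.INTER_CUBIC)
cv2.imwrite('pics/s6c.png',a)
E
```

```text
10.5667 [542.7  188.01  84.61] [179.99   0.    78.71] [ 0.62 -0.31 -0.03] 0.1443959593230748
```

View pics/w6.png

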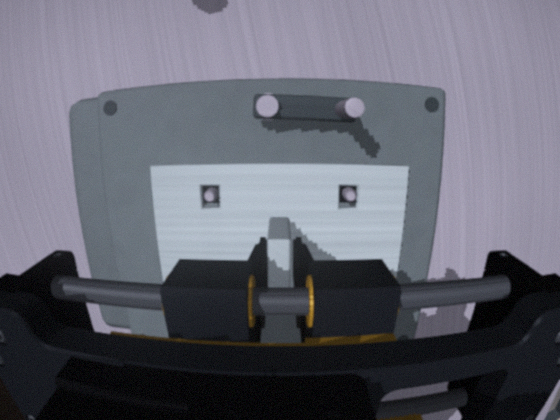

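View pics/s6c.png

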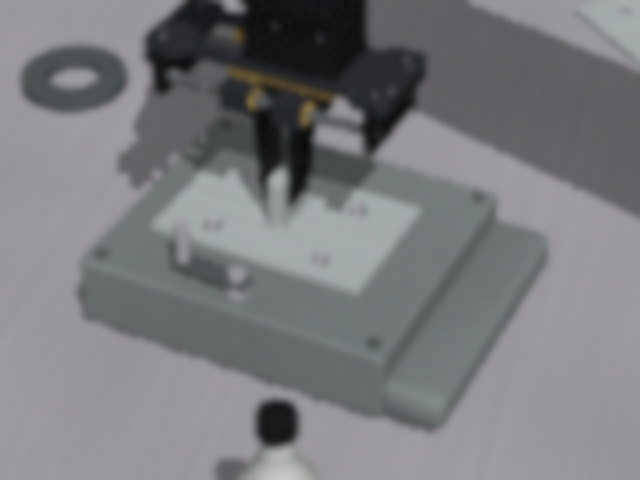

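Call:
drive_tool(commands=[{"dx": -0.9,"dy": 0.2,"dz": 0,"yaw": 0},{"dx": 0,"dy": 0,"dz": 0,"yaw": 0},{"dx": 0,"dy": 0,"dz": 0,"yaw": 0},{"dx": 0,"dy": 0,"dz": 0,"yaw": 0}], grip=0.4)

```text
t: 11.0
eef_pos: [541.8, 188.2, 84.6]
tcp_rot: [3.141, 0.0, 1.374]
ft_force: [-0.3, 0.4, 0.4]
opening: 0.366
```

Call:
drive_tool(commands=[{"dx": 0,"dy": 0,"dz": 10,"yaw": 0},{"dx": 0,"dy": 0,"dz": 30,"yaw": 0},{"dx": 0,"dy": 0,"dz": 35,"yaw": 0},{"dx": 0,"dy": -30,"dz": 25,"yaw": 0},{"dx": 0,"dy": -30,"dz": 25,"yaw": 0}])

```text
t: 11.42
eef_pos: [541.6, 128.4, 212.0]
tcp_rot: [3.14, -0.0, 1.376]
ft_force: [1.2, -0.4, 0.3]
opening: 0.401
```

Call:
drive_tool(commands=[{"dx": 0,"dy": -15,"dz": 10,"yaw": 0},{"dx": 0,"dy": 0,"dz": 0,"yaw": 0},{"dx": 0,"dy": 0,"dz": 0,"yaw": 0},{"dx": 0,"dy": 0,"dz": 0,"yaw": 0}])

```text
t: 11.75
eef_pos: [541.4, 113.7, 219.2]
tcp_rot: [-3.141, 0.0, 1.374]
ft_force: [-0.4, 0.4, 0.8]
opening: 0.401
```

```bash
python3 - <<'E'
from h import *
import pickle
np.set_printoptions(precision=2,suppress=True)
s=env.state();print(s['t'],s['eef_pos'],np.degrees(s['tcp_rot']),s['ft_force'],s['opening'])
pickle.dump((env.calibration('wrist'),s),open('w7.pkl','wb'))
im=snap('wrist','w7.png')[:,:,::-1]
for q,z in(('latch_pin',103),('latch_pivot',67),('plate',60),('rib',105)):
    for r in env.place_of(q,'wrist'): print(q,r['conf'],r['pixel'],at('wrist',r['pixel'],z))
p=snap('side','s7.png')[:,:,::-1]
cv2.imwrite('pics/s7c.png',cv2.resize(p[200:320,190:350],None,fx=4,fy=4,interpolation=cv2.INTER_CUBIC))
cv2.imwrite('pics/w7c.png',cv2.resize(im[0:230,120:440],None,fx=2.5,fy=2.5,interpolation=cv2.INTER_CUBIC))
E
```

```text
11.75 [541.42 113.7  219.21] [-179.96    0.     78.71] [-0.42  0.35  0.78] 0.4010554986356485
latch_pin 0.76 [307.3, 31.3] [594.82 262.64 103.  ]
plate 0.95 [269.4, 121.5] [545.3  189.24  60.  ]
plate 0.56 [414.3, 398.6] [ 685.68 -248.56   60.  ]
rib 0.72 [264.2, 120.7] [542.68 190.54 105.  ]
rib 0.71 [419.9, 415.6] [ 679.86 -236.54  105.  ]
```

View pics/w7c.png

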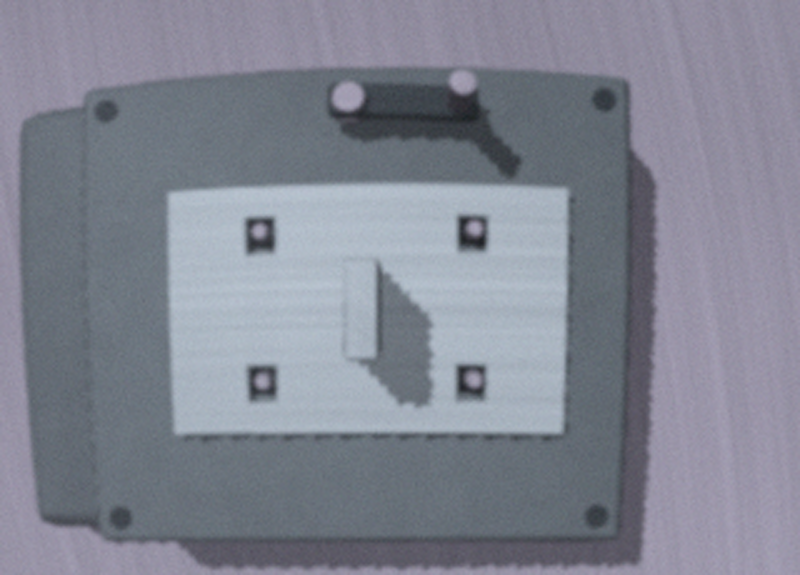

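View pics/s7c.png

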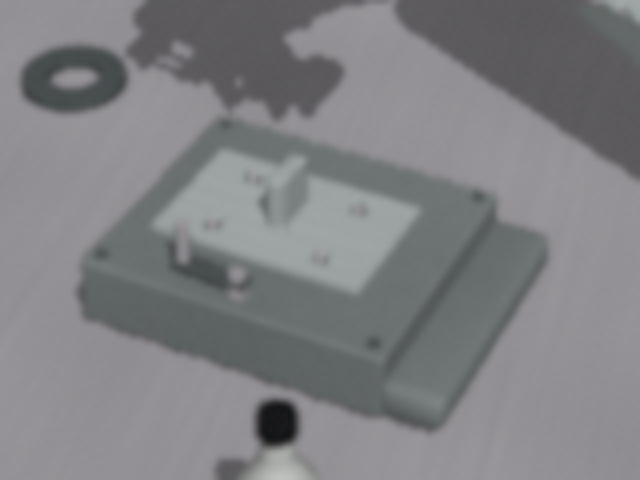

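```bash
python3 - <<'E'
from h import *
import pickle
np.set_printoptions(precision=2,suppress=True)
c,s=pickle.load(open('w7.pkl','rb'))
f=lambda p:(120+p[0]/2.5-.3,p[1]/2.5-.3)
pin=at('wrist',f((463,82)),103,c); print('pin',pin,at('scene',(351,195),103))
for z in(75,80,85): print('piv',z,at('wrist',f((348,97)),z,c))
C=np.array([at('wrist',f(p),60,c)[:2] for p in [(106,111),(604,100),(596,516),(121,516)]]);print(C,C.mean(0)) # corner screws
for i in range(4):
    e=C[(i+1)%4]-C[i];print(np.linalg.norm(e),np.degrees(np.arctan2(e[1],e[0])))
H=np.array([at('wrist',f(p),65,c)[:2] for p in [(260,235),(473,233),(472,383),(262,383)]]);print(H.mean(0))
for i in range(4):
    e=H[(i+1)%4]-H[i];print(np.linalg.norm(e),np.degrees(np.arctan2(e[1],e[0])))
y=np.radians(-11.3);X=np.array([np.cos(y),np.sin(y)]);Y=np.array([-np.sin(y),np.cos(y)])
pv=C.mean(0)+82*Y;print('pivot',pv, 'ang', -np.degrees(np.arctan2((pin[:2]-pv)@Y,(pin[:2]-pv)@X)),np.linalg.norm(pin[:2]-pv))
print('bottle',[ (r['pixel'],at('side',r['pixel'],0)) for r in env.place_of('oil','side')])
E
```

```text
pin [592.91 261.65 103.  ] [588.86 258.61 103.  ]
piv 75 [552.19 271.34  75.  ]
piv 80 [552.26 270.    80.  ]
piv 85 [552.33 268.67  85.  ]
[[452.48 296.75]
 [654.21 257.07]
 [620.4   84.77]
 [418.98 124.99]] [536.52 190.89]
205.5961265487462 -11.129435752182617
175.584047312618 -101.10026229963971
205.39318073818987 168.7076738958958
175.0003436608122 78.96655204188409
[542.22 188.51]
83.98855530668169 -11.327414802629539
60.061708682859084 -101.19967588545346
84.24636404557468 168.43607884949083
59.71393410280474 78.55438793542527
pivot [552.58 271.3 ] ang 2.17055036893584 41.46302566996603
bottle [([258.5, 349.8], array([467.64, 463.72,   0.  ]))]
```

Call:
drive_tool(commands=[{"dx": 10,"dy": 30,"dz": 0,"yaw": 0},{"dx": 12,"dy": 35,"dz": 0,"yaw": 0},{"dx": 12,"dy": 35,"dz": -10,"yaw": 0},{"dx": 10,"dy": 30,"dz": -15,"yaw": 0},{"dx": 7.5,"dy": 18,"dz": -15,"yaw": 0}], grip=0.35)

```text
t: 12.52
eef_pos: [593.7, 264.4, 179.0]
tcp_rot: [3.141, -0.001, 1.375]
ft_force: [-0.7, -1.2, -0.3]
opening: 0.347
```

Call:
drive_tool(commands=[{"dx": 0,"dy": 0,"dz": -25,"yaw": 0},{"dx": 0,"dy": 0,"dz": -25,"yaw": 0},{"dx": 0,"dy": 0,"dz": -12,"yaw": 0},{"dx": 0,"dy": 0,"dz": -2,"yaw": 0},{"dx": 0,"dy": 0,"dz": 0,"yaw": 0}])

```text
t: 12.93
eef_pos: [593.2, 261.1, 115.4]
tcp_rot: [-3.141, 0.0, 1.374]
ft_force: [-0.1, -0.5, 0.5]
opening: 0.346
```

```bash
python3 - <<'E'
from h import *
np.set_printoptions(precision=2,suppress=True)
s=env.state();print(s['t'],s['eef_pos'],np.degrees(s['tcp_rot']),s['ft_force'],s['opening'])
im=snap('wrist','w8.png')
p=snap('side','s8.png')[:,:,::-1]
q=snap('scene','sc8.png')[:,:,::-1]
r=lambda p:cv2.resize(p,None,fx=3,fy=3,interpolation=cv2.INTER_CUBIC)
cv2.imwrite('pics/s8c.png',np.hstack([r(p[180:310,190:320]),r(q[130:260,270:400])]))
E
```

```text
12.9333 [593.25 261.12 115.4 ] [-179.95    0.03   78.7 ] [-0.07 -0.47  0.46] 0.34641931991332664
```

View pics/w8.png

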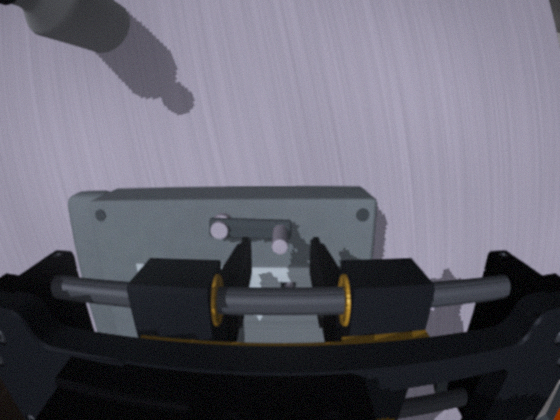

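View pics/s8c.png

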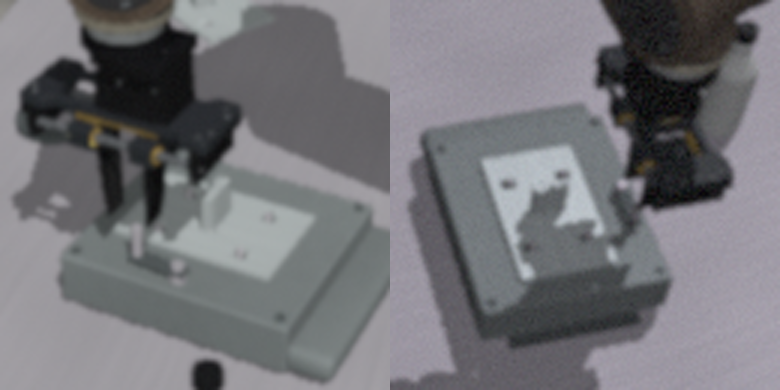

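Call:
drive_tool(commands=[{"dx": 0,"dy": 0.5,"dz": -10,"yaw": 0},{"dx": 0,"dy": 0,"dz": -6,"yaw": 0},{"dx": 0,"dy": 0,"dz": 0,"yaw": 0}])

```text
t: 13.33
eef_pos: [592.7, 261.5, 98.4]
tcp_rot: [-3.14, 0.001, 1.374]
ft_force: [0.0, -0.0, -0.2]
opening: 0.346
```

Call:
drive_tool(commands=[{"dx": 0,"dy": 0,"dz": -10,"yaw": 0},{"dx": 0,"dy": 0,"dz": -8,"yaw": 0},{"dx": 0,"dy": 0,"dz": -3,"yaw": 0},{"dx": 0,"dy": 0,"dz": 0,"yaw": 0}])

```text
t: 13.67
eef_pos: [592.8, 261.5, 77.3]
tcp_rot: [-3.14, 0.001, 1.374]
ft_force: [1.1, -0.0, 0.5]
opening: 0.348
```

Call:
drive_tool(commands=[{"dx": 0,"dy": 0,"dz": 0,"yaw": 0},{"dx": 0,"dy": 0,"dz": 0,"yaw": 0},{"dx": 0,"dy": 0,"dz": 0,"yaw": 0},{"dx": 0,"dy": 0,"dz": 0,"yaw": 0},{"dx": 0,"dy": 0,"dz": 0,"yaw": 0}], grip=0.0)

```text
t: 14.08
eef_pos: [593.0, 261.9, 78.9]
tcp_rot: [-3.141, -0.0, 1.374]
ft_force: [-3.3, 0.4, 1.4]
opening: 0.096
```

Call:
drive_tool(commands=[{"dx": 0,"dy": 0,"dz": 0,"yaw": 0},{"dx": 0,"dy": 0,"dz": 0,"yaw": 0}])

```text
t: 14.25
eef_pos: [593.0, 261.8, 78.8]
tcp_rot: [-3.141, 0.0, 1.374]
ft_force: [-2.2, 1.0, 3.3]
opening: 0.1
```

```bash
python3 - <<'E'
import numpy as np
p=np.array([552.4,271.2]); q=np.array([593.0,261.8]); d=q-p;r=np.hypot(*d);a0=np.arctan2(d[1],d[0]);print(r,np.degrees(a0))
prev=q
for k in range(1,11):
    a=a0-np.radians(8.9*k); n=p+r*np.array([np.cos(a),np.sin(a)])
    print(k,np.round(n-prev,1),n.round(1)); prev=n
E
```

```text
41.673972692797136 -13.035836770066249
1 [-1.9 -6.2] [591.1 255.6]
2 [-2.9 -5.8] [588.2 249.8]
3 [-3.7 -5.3] [584.4 244.6]
4 [-4.5 -4.6] [579.9 239.9]
5 [-5.2 -3.9] [574.8 236. ]
6 [-5.7 -3. ] [569.1 233. ]
7 [-6.1 -2.1] [562.9 230.9]
8 [-6.4 -1.1] [556.6 229.7]
9 [-6.5 -0.1] [550.1 229.6]
10 [-6.4  0.9] [543.7 230.4]
```

Call:
drive_tool(commands=[{"dx": -1.9,"dy": -6.2,"dz": 0,"yaw": 0},{"dx": 0,"dy": 0,"dz": 0,"yaw": 0},{"dx": -2.9,"dy": -5.8,"dz": 0,"yaw": 0},{"dx": 0,"dy": 0,"dz": 0,"yaw": 0},{"dx": 0,"dy": 0,"dz": 0,"yaw": 0}])

```text
t: 14.67
eef_pos: [588.6, 249.8, 78.8]
tcp_rot: [3.141, -0.0, 1.374]
ft_force: [-1.5, 2.5, 2.8]
opening: 0.098
```

Call:
drive_tool(commands=[{"dx": -3.7,"dy": -5.3,"dz": 0,"yaw": 0},{"dx": 0,"dy": 0,"dz": 0,"yaw": 0},{"dx": -4.5,"dy": -4.6,"dz": 0,"yaw": 0},{"dx": 0,"dy": 0,"dz": 0,"yaw": 0},{"dx": 0,"dy": 0,"dz": 0,"yaw": 0}])

```text
t: 15.08
eef_pos: [581.2, 239.1, 78.9]
tcp_rot: [3.14, 0.0, 1.374]
ft_force: [5.0, -3.0, 1.2]
opening: 0.096
```

Call:
drive_tool(commands=[{"dx": -5.2,"dy": -3.9,"dz": 0,"yaw": 0},{"dx": 0,"dy": 0,"dz": 0,"yaw": 0},{"dx": -5.7,"dy": -3.0,"dz": 0,"yaw": 0},{"dx": 0,"dy": 0,"dz": 0,"yaw": 0},{"dx": 0,"dy": 0,"dz": 0,"yaw": 0}])

```text
t: 15.5
eef_pos: [571.5, 231.0, 79.0]
tcp_rot: [3.137, 0.001, 1.374]
ft_force: [10.4, -12.2, -0.4]
opening: 0.1
```

```bash
python3 - <<'E'
from h import *
np.set_printoptions(precision=2,suppress=True)
s=env.state();print(s['t'],s['eef_pos'],np.degrees(s['tcp_rot']),s['ft_force'],s['opening'])
im=snap('wrist','w9.png')[:,:,::-1]
p=snap('side','s9.png')[:,:,::-1]
q=snap('scene','sc9.png')[:,:,::-1]
r=lambda p:cv2.resize(p,None,fx=3,fy=3,interpolation=cv2.INTER_CUBIC)
cv2.imwrite('pics/s9c.png',np.hstack([r(p[180:310,190:320]),r(q[130:260,270:400])]))
cv2.imwrite('pics/w9c.png',cv2.resize(im[150:350,120:440],None,fx=2.5,fy=2.5,interpolation=cv2.INTER_CUBIC))
p=np.array([551.4,268.2]);q=s['eef_pos'][:2];d=q-p;r=np.hypot(*d);a0=np.arctan2(d[1],d[0]);print(r,np.degrees(a0));prev=q
for k in range(1,6):
    a=a0-np.radians(7.6*k); n=p+r*np.array([np.cos(a),np.sin(a)])
    print(k,np.round(n-prev,1),n.round(1)); prev=n
E
```

```text
15.5 [571.48 231.04  79.01] [179.75   0.05  78.71] [ 10.36 -12.22  -0.41] 0.10040515088356963
42.23847670136208 -61.60815155794255
1 [-5.1 -2.3] [566.4 228.7]
2 [-5.4 -1.6] [561.  227.1]
3 [-5.5 -0.9] [555.5 226.2]
4 [-5.6 -0.2] [549.9 226. ]
5 [-5.6  0.6] [544.4 226.6]
```

View pics/w9c.png

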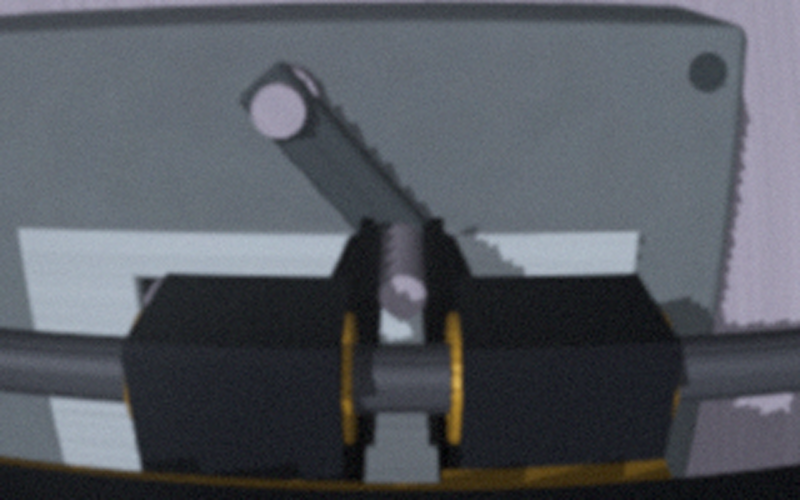

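View pics/s9c.png

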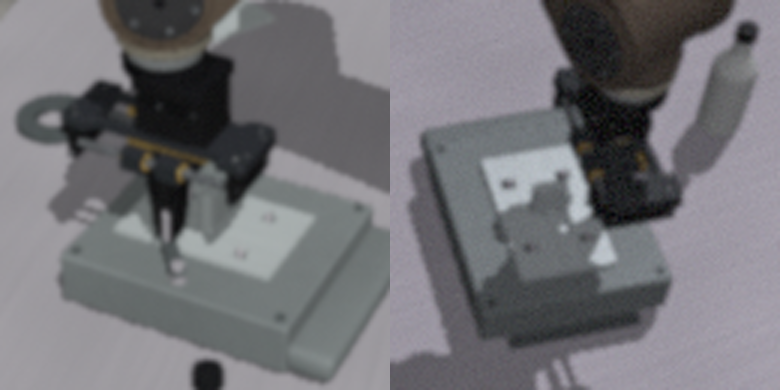

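Call:
drive_tool(commands=[{"dx": -2.5,"dy": -3.5,"dz": 0,"yaw": 0},{"dx": 0,"dy": 0,"dz": 0,"yaw": 0},{"dx": 0,"dy": 0,"dz": 0,"yaw": 0}])

```text
t: 15.9
eef_pos: [567.8, 228.6, 78.9]
tcp_rot: [3.14, 0.0, 1.374]
ft_force: [4.0, -6.3, 1.8]
opening: 0.095
```

Call:
drive_tool(commands=[{"dx": -5.4,"dy": -1.6,"dz": 0,"yaw": 0},{"dx": 0,"dy": 0,"dz": 0,"yaw": 0},{"dx": 0,"dy": 0,"dz": 0,"yaw": 0}])

```text
t: 16.15
eef_pos: [562.5, 226.3, 78.9]
tcp_rot: [3.139, 0.002, 1.374]
ft_force: [4.6, -10.9, 2.3]
opening: 0.097
```

Call:
drive_tool(commands=[{"dx": -5.5,"dy": -2.2,"dz": 0,"yaw": 0},{"dx": 0,"dy": 0,"dz": 0,"yaw": 0},{"dx": 0,"dy": 0,"dz": 0,"yaw": 0}])

```text
t: 16.4
eef_pos: [556.7, 224.3, 78.9]
tcp_rot: [3.14, 0.001, 1.374]
ft_force: [4.2, -9.9, 2.5]
opening: 0.099
```

Call:
drive_tool(commands=[{"dx": -5.6,"dy": -0.3,"dz": 0,"yaw": 0},{"dx": 0,"dy": 0,"dz": 0,"yaw": 0},{"dx": 0,"dy": 0,"dz": 0,"yaw": 0}])

```text
t: 16.65
eef_pos: [550.5, 223.9, 78.8]
tcp_rot: [3.141, 0.002, 1.374]
ft_force: [0.4, -10.2, 4.8]
opening: 0.098
```

Call:
drive_tool(commands=[{"dx": -5.0,"dy": 0.5,"dz": 0,"yaw": 0},{"dx": 0,"dy": 0,"dz": 0,"yaw": 0},{"dx": 0,"dy": 0,"dz": 0,"yaw": 0}])

```text
t: 16.9
eef_pos: [545.3, 225.0, 78.7]
tcp_rot: [-3.141, 0.001, 1.374]
ft_force: [0.7, -6.3, 3.4]
opening: 0.098
```

```bash
python3 - <<'E'
from h import *
np.set_printoptions(precision=2,suppress=True)
s=env.state();print(s['t'],s['eef_pos'],np.degrees(s['tcp_rot']),s['ft_force'],s['opening'])
im=snap('wrist','w10.png')[:,:,::-1]
cv2.imwrite('pics/w10c.png',cv2.resize(im[150:350,120:440],None,fx=2.5,fy=2.5,interpolation=cv2.INTER_CUBIC))
E
```

```text
16.9 [545.25 225.01  78.71] [-179.99    0.08   78.73] [ 0.7  -6.34  3.38] 0.09767319690671983
```

View pics/w10c.png

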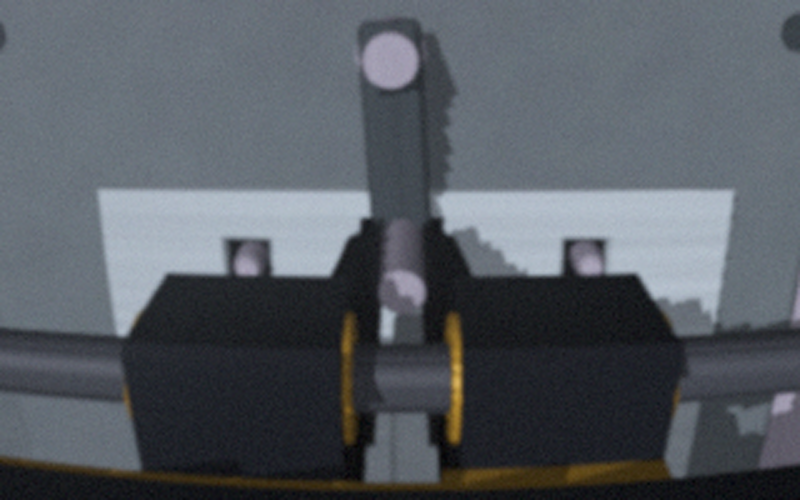

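Call:
drive_tool(commands=[{"dx": 0,"dy": 0,"dz": 0,"yaw": 0},{"dx": 0,"dy": 0,"dz": 0,"yaw": 0},{"dx": 0,"dy": 0,"dz": 0,"yaw": 0},{"dx": 0,"dy": 0,"dz": 0,"yaw": 0},{"dx": 0,"dy": 0,"dz": 0,"yaw": 0}], grip=0.35)

```text
t: 17.37
eef_pos: [545.2, 225.9, 78.5]
tcp_rot: [-3.141, 0.0, 1.374]
ft_force: [-0.2, 0.1, 0.4]
opening: 0.341
```

Call:
drive_tool(commands=[{"dx": 0,"dy": 0,"dz": 8,"yaw": 0},{"dx": 0,"dy": 0,"dz": 25,"yaw": 0},{"dx": 0,"dy": 0,"dz": 35,"yaw": 0},{"dx": 0,"dy": -10,"dz": 35,"yaw": 0},{"dx": 0,"dy": -30,"dz": 35,"yaw": 0}])

```text
t: 17.78
eef_pos: [545.2, 190.3, 215.7]
tcp_rot: [3.141, -0.001, 1.376]
ft_force: [-0.2, -0.5, 0.4]
opening: 0.347
```

Call:
drive_tool(commands=[{"dx": 0,"dy": -35,"dz": 10,"yaw": 0},{"dx": 0,"dy": -20,"dz": 0,"yaw": 0},{"dx": 0,"dy": 0,"dz": 0,"yaw": 0},{"dx": 0,"dy": 0,"dz": 0,"yaw": 0},{"dx": 0,"dy": 0,"dz": 0,"yaw": 0}])

```text
t: 18.2
eef_pos: [545.3, 134.2, 223.3]
tcp_rot: [-3.141, -0.0, 1.374]
ft_force: [-0.6, 0.5, 0.1]
opening: 0.348
```

```bash
python3 - <<'E'
from h import *
np.set_printoptions(precision=2,suppress=True)
s=env.state();print(s['t'],s['eef_pos'],np.degrees(s['tcp_rot']),s['ft_force'],s['opening'])
im=snap('wrist','w11.png')[:,:,::-1]
p=snap('side','s11.png')[:,:,::-1]
q=snap('scene','sc11.png')[:,:,::-1]
r=lambda p:cv2.resize(p,None,fx=3,fy=3,interpolation=cv2.INTER_CUBIC)
cv2.imwrite('pics/s11c.png',np.hstack([r(p[180:310,190:320]),r(q[130:260,270:400])]))
cv2.imwrite('pics/w11c.png',cv2.resize(im[0:230,120:440],None,fx=2.5,fy=2.5,interpolation=cv2.INTER_CUBIC))
E
```

```text
18.2 [545.26 134.16 223.33] [-179.99   -0.01   78.7 ] [-0.65  0.5   0.14] 0.34789141492650993
```

View pics/w11c.png

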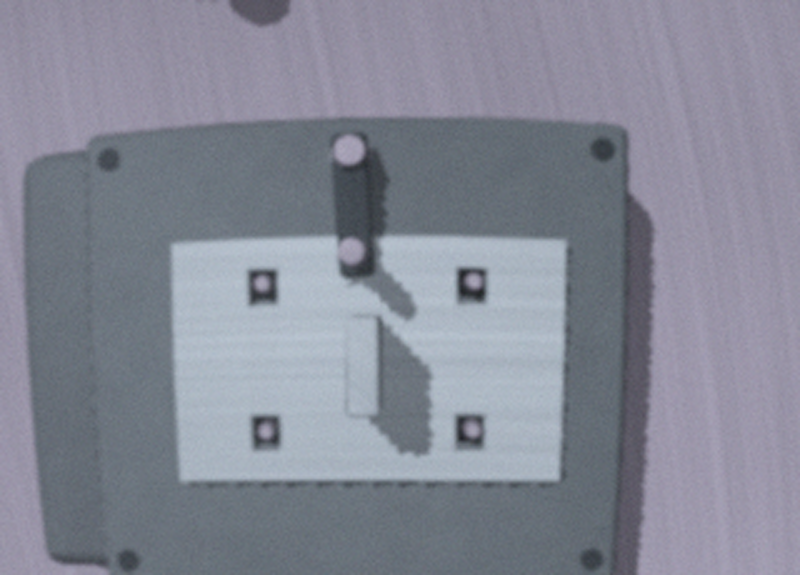

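View pics/s11c.png

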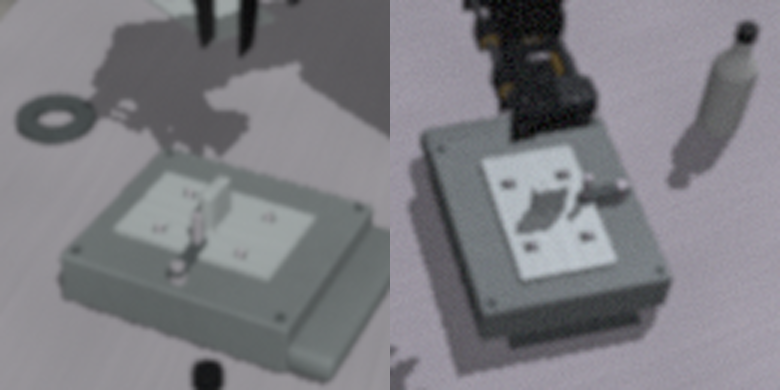

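The wrist view shows all four studs in the plate's holes. The latch bar lies across the plate's +y edge at about 88° (pivot at crop 349,150 and pin at 350,250). The gripper is clear, so I'm handing in.

```bash
python3 -c "
from cell import env
print(env.job_done())"
```

```text
the job is handed in; nothing more can be done
None
```

The cover plate is seated on the casing, the latch is swung across its edge, and the gripper has let go. I handed the job in at about 18 s on the robot's clock; no verdict is reported.

**What I did**
- **Choosing the plate:** three plates looked alike. I took the one farthest to the robot's left, at about (557, -171) mm.
- **Seating the plate:** I rested it on the studs at about 9 N and slackened the grip. I then slid it about 4 mm along the casing's x until it dropped.
- **Turning the latch:** I pinched the pin and took it round to across the edge.

**Last checks**
- **Plate:** the wrist, side and scene pictures show it flat, with all four studs in its holes. Before the latch was turned I measured its centre about 6 mm from the seat point and its x axis within about 0.3° of the casing's. I did not measure its height directly.
- **Latch:** the wrist picture shows it at about 88° (1.5 rad).
- **Force and contact:** the tool read about 0 N and was clear of everything.
- **Bystanders:** I never touched the bottle, cog ring or spanner.

**What disagreed or was missing**
- **Latch centre:** it appeared to be about 3 mm off my first measurement. The pin pulled on the gripper with up to 16 N until I corrected the path.
- **The drop:** I felt no clear force as the plate fell, so I confirmed it only from the pictures. I did not push against the studs to check.

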